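# Cover the two rivet pots with their own lids

## Task

Close the two open rivet pots, each with its own lid from the sloping rest: the large blue lid on the pot with the blue band, the small green lid on the pot with the green band, each seated level and fully down on the rim. Leave the pots standing where they are and do not disturb the tube coupling, the wooden wedge or the rivet tin.

Things in the scene. Friction and masses are not known exactly. Their poses are not given: they have to be found in the camera images.
- blue_lid: Large blue lid, about 50 g. Origin: centre of its underside; z: up its axis. Boss, diameter 28 mm, z=0 to 5; plug, diameter 50 growing to 58, z=5 to 13; flange, diameter 76, z=13 to 17.5; black round knob, diameter 22, z=17.5 to 43.5. Starts knob up on the sloping rest, left or right, axis leaning 32 deg to the rest's front (robot side). Seated, its origin is 13 mm below the pot's rim.
- green_lid: Small green lid, about 50 g. Origin: centre of its underside; z: up its axis. Boss, diameter 28 mm, z=0 to 5; plug, diameter 32 growing to 40, z=5 to 13; flange, diameter 58, z=13 to 17.5; black round knob, diameter 22, z=17.5 to 43.5. Starts knob up on the sloping rest, left or right, axis leaning 32 deg to the rest's front (robot side). Seated, its origin is 13 mm below the pot's rim.
- blue_pot: White round open pot with a blue band, copper rivets fixed low inside; loose, about 350 g. Outer diameter 72 mm, inner 64 mm, 62 mm high. Origin: centre of its underside, z up; rim at z = 62 mm. Stands upright on the bench, at the left or the right.
- green_pot: White round open pot with a green band, steel rivets fixed low inside; loose, about 350 g. Outer diameter 54 mm, inner 46 mm, 50 mm high. Origin: centre of its underside, z up; rim at z = 50 mm. Stands upright on the bench, at the left or the right.
- lid_rest: Fixed plywood rest, 220 mm wide (y), its board sloping 32 deg, low edge to the robot. Origin on the bench under the board's middle, x toward the high back edge. Board face 55 mm above the bench at its middle, 26 mm in front, 84 mm at the back; 10 mm lip along the front, 4 mm rib up the middle, 4 mm stop strip across that holds the lids' bosses. Lids lie about 53 mm left and right of the rib.
- coupling: Small nickel tube coupling, 19x42x17 mm, loose, lying on the bench between the pots; origin: centre of its underside. To be left alone.
- wedge: Brown hardwood wedge, 30x85x24 mm, loose, on the bench; origin: centre of its underside. To be left alone.
- rivet_tin: Low round tin with green top, diameter 65 mm, 27 mm high, loose, on the bench; origin: centre of its underside. To be left alone.
Not all that is in view belongs to the job. What is shaped like the blue_pot but pink, red or yellow is not meant.

How it is judged:
By the outcome, as a careful person would: the job done as asked, in the order asked, and still so for the second after the job is handed in, with the robot touching nothing.
It also fails if it takes over 51 s, if anything falls off the work surface, if the arm or the gripper's body presses on something with over 40 N, if the wrist force passes 120 N, or if a joint passes its speed limit or range.

## Robot

A 6-joint arm with a two-finger parallel gripper is mounted at the origin on a cart in front of the work surface, level with it; the furniture and walls round the work are solid. World frame = base frame: x ahead of the robot, y to its left, z up, the work surface at z = 0. Lengths are in m, angles in degrees, forces in N, time in s.
With the tool pointing down it reaches from about 0.4 to 0.825 m from the base axis. Payload 7 kg.
Tool frame: the origin (TCP) lies at the centre of the arm's flange, where the gripper is bolted on; the fingertips stand 178 mm ahead of it and the grasp point (between the pads) lies 159 mm ahead of it (tip_reach is the distance from the TCP to the fingertips, in m); z points along the fingers, y is the line along which they close (so a half turn about z gives the same grasp; the last joint's range is limited). The gripper opens to 88 mm and grips with 3 to 60 N. Pads are 19 mm wide; open, the fingers measure 130 mm over their backs; the gripper's body (78 mm by 193 mm) begins 47 mm behind the grasp point.
Start: joints at [-56.259, 20.546, 0.682, 0, -70.136, -16.507], TCP at [0.2, -0.645, 0.405] pointing down, gripper open.
Joint ranges: [-176.03, 176.03], [-82.01, 121.73], [-58.28, 71.71], [-173.87, 95.51], [-174.79, -0.11], [-173.66, 173.66]. Speed limits (degrees/s): [136.94, 136.94, 172.46, 180, 180, 180].

## Interface

Orientations are given as [roll, pitch, yaw] about the fixed x, y, z axes, in that order (R = Rz(yaw) Ry(pitch) Rx(roll)).
In Python, from plant import * gives the robot as it stands.
- The arm moves only by the shell command python3 -m handwheel 'ROWS'. ROWS is JSON, a list of rows, each a list of 7 numbers: the opening, from -1 (shut) to 1 (fully open), then the shift along the tool's x, y, z as a fraction of full scale, then the turn, a rotation vector about the tool's x, y, z as a fraction of full scale. A call has 1 to 5 rows; each row shifts and turns the commanded pose from where the row before left it, along the tool's axes as they then stand; what a row does not reach is not made up. Full scale, the value 1, is 0.025 m for a shift and 6 degrees for a turn. A row lasts 1/8 s, in which the tool goes at most 62.5 mm and 10.7 degrees, less where a joint would pass 70% of its speed; a pose out of reach is approached as far as the arm can. A call with a number of a shift or a turn outside -1 to 1 is refused whole. A call with a gripper value outside its range is refused whole. The fingers move at their own pace and stop on an object; the grip force is fixed at half the most. Time passes only in rows, so rows that do not move let the fingers close. It gives the time, the measured TCP pose, the force, the opening and the grip force at its end, in the units of the state.
- get_obs(): the state, without advancing time (a new reading comes with each control period).
- snapshot(name): name is "scene" or "top" or "wrist"; returns a dict with "color" (384x512x3 uint8, red, green, blue), "fx", "fy", "cx", "cy" (pixels), "k1" (the pictures are not rectified: a ray, as slopes to the right and down, at radius r is drawn at 1 + k1 r^2 times it, then the intrinsics apply), "R" (3x3) and "t" (3): a world point X has camera coordinates R X + t; the wrist camera has in their place "tool_from_camera" (4x4, takes a point from camera to tool coordinates, whose origin is the TCP and whose axes are the flange's). Camera axes: x right, y down, z forward; pixel columns grow to the right and rows downward; lengths in m; the calibration is good to about 2 mm. A picture is of the moment at which its call begins: read the wrist's pose just before it. There is no depth.
- close_job(): hands the job in; it is judged then, once.
The state is a dict: "clock": time; "joint_pos": joint angles; "qvel": joint speeds; "tau": joint torques, N m; "tool_pos": TCP position; "orientation": TCP orientation; "force": force on the tool from outside, world axes, zero at the start; "moment": the same for the moment, N m; "opening": finger opening in m; "gripper_force": force on a finger pad.
Only numpy, scipy, OpenCV 4.12 (cv2) and the standard library are available. Lean on these libraries where they do the work, as an engineer would, in place of code of your own. Each camera call takes 0.05 s, during which the arm holds its last target. There are 200 camera calls.

## Working session

There is one attempt and no reset: what is moved stays moved. The work goes in short steps, Python scripts to look and compute and a shell command to move; the robot and the scene stay as the last step left them, time stands still between calls to the robot, and variables do not carry over. Pictures are saved under pics/ and viewed, at most 10 in all, crops included, and the job is handed in when it is done.

```bash
ls; mkdir -p pics; cat > h.py <<'E'
from plant import *
import numpy as np, cv2
from scipy.spatial.transform import Rotation as Ro
def pose(o=None):
    o=o or get_obs(); return np.array(o["tool_pos"]),Ro.from_euler('xyz',o["orientation"],degrees=True).as_matrix()
def cam(name):
    p,R=pose(); s=snapshot(name)
    if name=="wrist":
        T=np.array(s["tool_from_camera"]); s["Rc"]=R@T[:3,:3]; s["c"]=R@T[:3,3]+p
    else:
        Rw=np.array(s["R"]); s["Rc"]=Rw.T; s["c"]=-Rw.T@np.array(s["t"])
    return s
def ray(s,u,v):
    d=np.array([(u-s["cx"])/s["fx"],(v-s["cy"])/s["fy"]]); x=d.copy()
    for _ in range(20): x=d/(1+s["k1"]*(x@x))
    return s["Rc"]@np.array([x[0],x[1],1])
def onz(s,u,v,z):
    r=ray(s,u,v); return s["c"]+r*(z-s["c"][2])/r[2]
def proj(s,X):
    q=s["Rc"].T@(np.array(X)-s["c"]); x=q[:2]/q[2]; x=x*(1+s["k1"]*(x@x)); return x*[s["fx"],s["fy"]]+[s["cx"],s["cy"]]
def save(s,n,crop=None,k=1):
    im=s["color"][...,::-1]
    if crop: a,b,c,d=crop; im=im[b:d,a:c]
    cv2.imwrite("pics/"+n,cv2.resize(im,None,fx=k,fy=k,interpolation=cv2.INTER_CUBIC))
E
python3 - <<'E'
from h import *
o=get_obs(); print(o["clock"],o["tool_pos"],o["orientation"],o["opening"])
for n in("scene","top"):
    s=cam(n); save(s,n+"0.png",k=1.5); print(n,s["c"],s["fx"],s["k1"],proj(s,[.6,0,0]))
E
```

```text
pics
0.0 [ 0.19992623 -0.64450102  0.40370789] [ 1.79903112e+02 -8.31592726e-03 -1.62774296e+02] 0.08761243184889662
scene [-0.04445005  0.66712815  0.76902825] 372.53140895154223 -0.06849892063230922 [344.1297366  161.77633205]
top [0.37159077 0.32816677 1.04152588] 387.76535917290187 -0.03329764599447389 [383.73062125 161.01722845]
```

View pics/scene0.png

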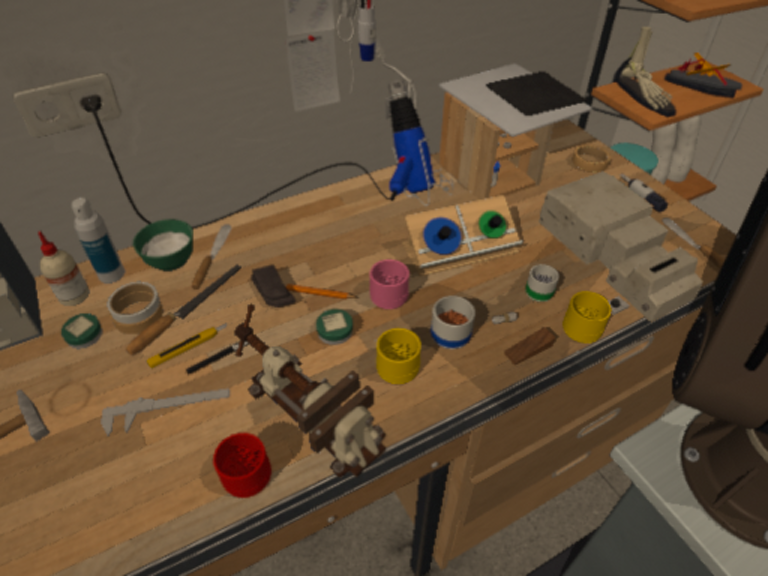

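View pics/top0.png

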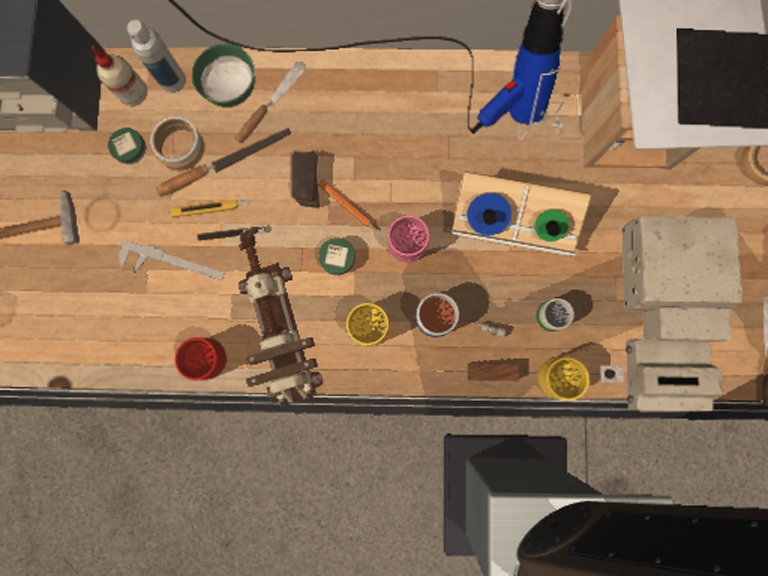

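Scene picture (1.5x pixels): blue-banded pot at (453,321), green-banded pot at (542,282), blue lid at (441,236), green lid at (493,223). The top view shows the same at (437,314), (555,315), (490,214) and (552,224). 

Candidates in the top view:
- **Pots:** yellow (367,324) and (565,377), pink (408,238) and red (200,358) are decoys. The white pots at (437,314) and (555,315) are wanted. The bowl at (223,76) and the ring at (176,142) are not.
- **Lids:** (490,214) and (552,224) on the rest are wanted. The green-topped tins at (337,256) and (126,146) and the blue heat gun are not.

```bash
cat > m.py <<'E'
from h import *
S={n:cam(n) for n in("scene","top")}
def blob(s,col,u,v,r=28):
    hsv=cv2.cvtColor(s["color"],cv2.COLOR_RGB2HSV)
    lo,hi={"b":((100,120,40),(125,255,255)),"g":((50,100,30),(85,255,255)),"w":((0,0,110),(180,50,255))}[col]
    m=cv2.inRange(hsv,lo,hi); k=np.zeros_like(m); cv2.circle(k,(int(u),int(v)),r,255,-1); m&=k
    n,l,st,c=cv2.connectedComponentsWithStats(m); i=1+np.argmax(st[1:,4]); m=(l==i).astype(np.uint8)
    ct=max(cv2.findContours(m,0,1)[0],key=cv2.contourArea); h=cv2.convexHull(ct)
    full=np.zeros_like(m); cv2.fillConvexPoly(full,h,1); M=cv2.moments(full,True)
    return np.array([M["m10"]/M["m00"],M["m01"]/M["m00"]]),cv2.boundingRect(h)
def tri(a,b):
    (s1,p1),(s2,p2)=a,b; d1,d2=ray(s1,*p1),ray(s2,*p2)
    x=np.linalg.lstsq(np.c_[d1,-d2],s2["c"]-s1["c"],rcond=None)[0]
    A,B=s1["c"]+x[0]*d1,s2["c"]+x[1]*d2; return (A+B)/2,np.linalg.norm(A-B)
for n,col,ps,pt in(("blid","b",(294,157),(327,143)),("glid","g",(329,149),(368,149))):
    a,ra=blob(S["scene"],col,*ps); b,rb=blob(S["top"],col,*pt)
    print(n,a,ra,b,rb,tri((S["scene"],a),(S["top"],b)))
for n,ps,pt,z in(("bpot",(302,214),(291,209),.062),("gpot",(361,188),(370,210),.05)):
    b,rb=blob(S["top"],"w",*pt,r=20); print(n,b,rb,onz(S["top"],*b,z))
    print("  scene",onz(S["scene"],*ps,z*.5))
for n,p,z in(("coupling",(494,327),.01),("wedge",(498,370),.02),("yellowR",(565,375),.05),("pink",(408,238),.05),("restFL",(454,233),.026),("restFR",(575,253),.026),("restBL",(463,174),.084),("restBR",(589,195),.084)):
    print(n,onz(S["top"],p[0]/1.5,p[1]/1.5,z).round(3))
print("grinder",tri((S["scene"],np.array((603,172))/1.5),(S["top"],np.array((741,218))/1.5)),tri((S["scene"],np.array((541,208))/1.5),(S["top"],np.array((622,218))/1.5)))
save(S["top"],"c1.png",(270,100,420,270),3.5)
E
python3 m.py
```

```text
blid [294.42350333 156.96008869] (283, 146, 24, 23) [325.85046729 142.30685358] (312, 129, 29, 28) (array([0.63430182, 0.16922144, 0.06152887]), np.float64(0.0018830313488575553))
glid [327.95473251 149.30452675] (320, 141, 17, 17) [367.49071618 149.92838196] (357, 140, 22, 21) (array([0.61535256, 0.06181136, 0.06295258]), np.float64(0.0017772746367004334))
bpot [281.16935484 212.09677419] (277, 201, 10, 22) [0.45057808 0.28287864 0.062     ]
  scene [0.46000194 0.25535905 0.031     ]
gpot [370.28011204 208.93837535] (360, 199, 22, 21) [0.46306016 0.05381349 0.05      ]
  scene [0.46525151 0.04936641 0.025     ]
coupling [0.441 0.152 0.01 ]
wedge [0.366 0.148 0.02 ]
yellowR [0.359 0.04  0.05 ]
pink [0.591 0.307 0.05 ]
restFL [0.606 0.225 0.026]
restFR [0.573 0.01  0.026]
restBL [0.696 0.216 0.084]
restBR [0.663 0.001 0.084]
grinder (array([ 0.63117674, -0.25813152,  0.07870042]), np.float64(0.00812521398591107)) (array([ 0.62992248, -0.07337887,  0.04539541]), np.float64(0.011384608812735194))
```

View pics/c1.png

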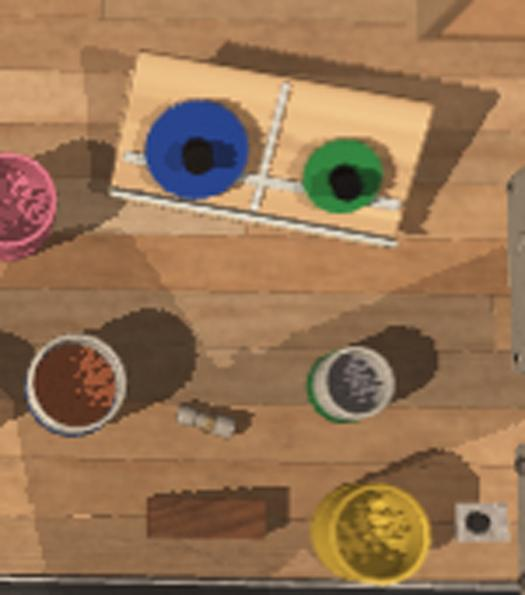

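The crop confirms the choices: blue lid at (197,150), green lid at (343,178), blue-banded pot at (76,384) with copper rivets, green-banded pot at (355,384) with steel rivets. I'm moving to a hover now.

```bash
python3 -m handwheel '[[1,-0.94,0.83,0.09,0,0,0],[1,-0.94,0.83,0.09,0,0,0],[1,-0.94,0.83,0.09,0,0,0],[1,-0.94,0.83,0.09,0,0,0],[1,-0.94,0.83,0.09,0,0,0]]'
python3 -m handwheel '[[1,-0.94,0.83,0.09,0,0,0],[1,-0.94,0.83,0.09,0,0,0],[1,-0.94,0.83,0.09,0,0,0],[1,-0.94,0.83,0.09,0,0,0],[1,-0.94,0.83,0.09,0,0,0]]'
python3 -m handwheel '[[1,-0.94,0.83,0.09,0,0,0],[1,-0.5,0.97,0.04,0,0,0],[1,-0.5,0.97,0.04,0,0,0],[1,-0.5,0.97,0.04,0,0,0],[1,-0.5,0.97,0.04,0,0,0]]'
cat > to.py <<'E'
from h import *
import sys
# to.py x y z yaw tilt : tool target; tilt = lean of tool z toward rest's back
def Rt(yaw,tilt):
    a=np.radians(yaw); R0=Ro.from_euler('xyz',[180,0,180+yaw],degrees=True).as_matrix()
    return Ro.from_rotvec(-np.radians(tilt)*np.array([-np.sin(a),np.cos(a),0])).as_matrix()@R0
def to(P,R,show=True):
    p,Rc=pose(); P=np.array(P)
    rv=Ro.from_matrix(Rc.T@R).as_rotvec(degrees=True)/6
    print("turn",rv.round(2),"shift before turn",(Rc.T@(P-p)/.025).round(2),"after",(R.T@(P-p)/.025).round(2))
if __name__=="__main__":
    v=list(map(float,sys.argv[1:])); R=Rt(v[3],v[4]); print("toolz",R[:,2].round(3)); to(v[:3],R); p,r=pose(); print(p.round(4),get_obs()["orientation"],get_obs()["joint_pos"])
E
python3 to.py .48 .19 .36 -9.2 32
```

```text
clock: 0.82
tool_pos: [0.2819, -0.5098, 0.3932]
orientation: [180.0, -0.0, -162.8]
force: [0.1, -1.2, 0.6]
opening: 0.0878
gripper_force: 0.0
clock: 1.45
tool_pos: [0.3633, -0.3759, 0.3821]
orientation: [-180.0, 0.0, -162.8]
force: [-0.0, 0.1, 0.4]
opening: 0.0877
gripper_force: 0.0
clock: 2.08
tool_pos: [0.3982, -0.2417, 0.3759]
orientation: [180.0, 0.0, -162.8]
force: [0.1, -0.0, 0.1]
opening: 0.0875
gripper_force: 0.0
toolz [ 0.523 -0.085 -0.848]
turn [ 1.23 -5.24  4.29] shift before turn [-8.24 15.52  0.64] after [-0.06 17.57  0.79]
[ 0.3982 -0.2417  0.3759] [ 1.79997309e+02  5.03460948e-03 -1.62765992e+02] [-6.94633739e+00  1.79020626e+00 -2.71416146e+01 -5.16112860e-03
 -6.10646885e+01 -6.58171576e+01]
```

```bash
for i in 1 2 3; do python3 -m handwheel '[[1,-0.52,0.97,0.04,0,0,0],[1,-0.52,0.97,0.04,0,0,0],[1,-0.52,0.97,0.04,0,0,0],[1,-0.52,0.97,0.04,0,0,0],[1,-0.52,0.97,0.04,0,0,0]]' | grep tool_pos; done
python3 -m handwheel '[[1,-0.44,0.97,0.04,0.18,-0.75,0.61],[1,0,0,0,0.18,-0.75,0.61],[1,0,0,0,0.18,-0.75,0.61],[1,0,0,0,0.18,-0.75,0.61],[1,0,0,0,0.18,-0.75,0.61]]'
python3 -m handwheel '[[1,0,0,0,0.18,-0.75,0.61],[1,0,0,0,0.15,-0.74,0.63],[1,0,0,0,0,0,0]]'
python3 to.py .477 .195 .316 -9.2 32
python3 - <<'E'
from h import *
s=cam("wrist"); save(s,"w1.png",k=1.5); print(s["c"],s["fx"]); print(proj(s,[.634,.169,.0615]),proj(s,[.615,.062,.063]))
E
```

```text
tool_pos: [0.4244, -0.1067, 0.371]
tool_pos: [0.4505, 0.0284, 0.3659]
tool_pos: [0.4767, 0.1634, 0.3609]
clock: 4.58
tool_pos: [0.4797, 0.1894, 0.3601]
orientation: [-178.3, 23.1, 179.0]
force: [0.4, -0.6, 0.6]
opening: 0.0878
gripper_force: 0.0
clock: 4.95
tool_pos: [0.5022, 0.1709, 0.391]
orientation: [179.7, 28.6, 172.3]
force: [0.6, -0.7, -0.9]
opening: 0.0875
gripper_force: 0.0
toolz [ 0.523 -0.085 -0.848]
turn [ 0.17 -0.56  0.21] shift before turn [2.43 0.81 2.09] after [2.57 0.79 1.93]
[0.5022 0.1709 0.391 ] [179.73084799  28.63252719 172.28320362] [  42.84164041    0.25356585  -44.2905948    41.87577193  -33.36109932
 -173.60231362]
[0.44667368 0.17827033 0.33636556] 342.06150851498165
[269.02606725 129.91324812] [154.19511399 127.01292521]
```

View pics/w1.png

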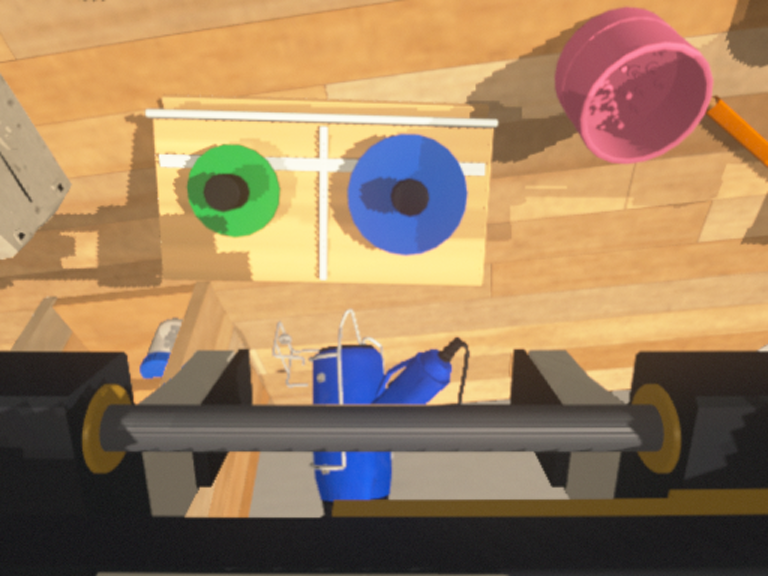

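The wrist picture shows the blue lid at (407,195) with its knob at (410,197), and the green lid at (233,190) with its knob at (226,191). The rest sits nearly square to the view. Joint 6 is at its range limit, so I'll use the half-turned grasp. First I'll refine the lid positions from this view.

```bash
cat > m2.py <<'E'
from h import *
from m import blob,tri,S
w=cam("wrist"); C={}
for n,col,pw,ps,pt in(("blid","b",(271,130),(294,157),(326,142)),("glid","g",(155,127),(328,149),(367,150))):
    a,ra=blob(w,col,*pw,r=45); print(n,a,ra)
    q=[(S["scene"],blob(S["scene"],col,*ps)[0]),(S["top"],blob(S["top"],col,*pt)[0])]
    for b in q: print("  ",tri((w,a),b))
    # least squares over three rays
    A=np.zeros((3,3));B=np.zeros(3)
    for s,p in [(w,a)]+q:
        d=ray(s,*p); d/=np.linalg.norm(d); M=np.eye(3)-np.outer(d,d); A+=M;B+=M@s["c"]
    C[n]=np.linalg.solve(A,B); print("  all",C[n])
d=C["blid"]-C["glid"]; print("sep",np.linalg.norm(d),"yaw",np.degrees(np.arctan2(-d[0],d[1])))
# back edges of rest through front lip ends
for P in((147,113),(497,123),(160,281),(484,284)):
    print(onz(w,P[0]/1.5,P[1]/1.5,.026+.01 if P[1]<200 else .084).round(4))
E
python3 m2.py | grep -v -e bpot -e gpot -e rest -e scene
```

```text
blid [294.50672646 156.96636771] (283, 146, 24, 23) [331.0483871  150.32258065] (324, 145, 16, 12) (array([0.61746086, 0.16701671, 0.07183272]), np.float64(0.024850538094244683))
glid [327.97131148 149.27459016] (320, 141, 17, 17) [363. 143.] (363, 143, 1, 1) (array([0.62871211, 0.06345415, 0.05584564]), np.float64(0.01876410599904804))
coupling [0.441 0.152 0.01 ]
wedge [0.366 0.148 0.02 ]
yellowR [0.359 0.04  0.05 ]
pink [0.591 0.307 0.05 ]
grinder (array([ 0.63117674, -0.25813152,  0.07870042]), np.float64(0.00812521398591107)) (array([ 0.62992248, -0.07337887,  0.04539541]), np.float64(0.011384608812735194))
blid [271.52564103 132.13431013] (233, 93, 78, 79)
   (array([0.63256058, 0.17118124, 0.06356344]), np.float64(0.0004003533007421121))
   (array([0.59748764, 0.1688466 , 0.11698595]), np.float64(0.008010549513629683))
  all [0.61682755 0.1697596  0.078073  ]
glid [155.45212038 129.26778386] (126, 100, 60, 60)
   (array([0.61402569, 0.06386323, 0.06477145]), np.float64(0.0004985854757368597))
   (array([0.63926709, 0.05581047, 0.02814805]), np.float64(0.015953779172959724))
  all [0.62766234 0.06063562 0.05215264]
sep 0.11268229585401474 yaw 5.670247715675431
[0.5678 0.0185 0.036 ]
[0.6031 0.2309 0.036 ]
[ 6.624e-01 -4.000e-04  8.400e-02]
[0.6944 0.2167 0.084 ]
```

```bash
for i in 1 2 3 4 5 6; do python3 -m handwheel '[[1,0,0,0,0,0,-1],[1,0,0,0,0,0,-1],[1,0,0,0,0,0,-1],[1,0,0,0,0,0,-1],[1,0,0,0,0,0,-1]]' | grep -A1 tool_pos; done
sed -i "s/180+yaw\]/yaw]/" to.py
python3 to.py .475 .1968 .320 -9.3 32
```

```text
tool_pos: [0.5015, 0.1716, 0.389]
orientation: [-164.8, 24.4, -154.0]
tool_pos: [0.5015, 0.1716, 0.389]
orientation: [-154.8, 13.8, -124.2]
tool_pos: [0.5015, 0.1716, 0.389]
orientation: [-151.5, -0.0, -97.3]
tool_pos: [0.5014, 0.1716, 0.389]
orientation: [-154.8, -13.8, -70.4]
tool_pos: [0.5015, 0.1716, 0.389]
orientation: [-164.8, -24.4, -40.6]
tool_pos: [0.5015, 0.1716, 0.389]
orientation: [180.0, -28.5, -7.3]
toolz [ 0.523 -0.086 -0.848]
turn [-0.17  0.59  0.29] shift before turn [-2.35 -0.87  1.86] after [-2.49 -0.82  1.7 ]
[0.5015 0.1716 0.389 ] [179.99669015 -28.4746479   -7.30991041] [ 42.96650944   0.35591949 -44.40940647  41.84195712 -33.35107982
   6.59213229]
```

```bash
python3 -m handwheel '[[1,0,0,0,-0.17,0.59,0.29],[1,-0.83,-0.27,0.57,0,0,0],[1,-0.83,-0.27,0.57,0,0,0],[1,-0.83,-0.28,0.56,0,0,0],[1,0,0,0,0,0,0]]'
python3 to.py .5376 .1866 .2178 -9.3 32
```

```text
clock: 9.52
tool_pos: [0.4746, 0.1962, 0.3185]
orientation: [179.9, -31.9, -9.5]
force: [0.3, -0.9, 0.7]
opening: 0.0877
gripper_force: 0.0
toolz [ 0.523 -0.086 -0.848]
turn [ 0.03  0.02 -0.02] shift before turn [ 0.04 -0.04  4.77] after [ 0.03 -0.03  4.77]
[0.4746 0.1962 0.3185] [179.92869786 -31.89586706  -9.45873621] [ 36.70864983   3.27459858 -57.05096859  74.88802823 -23.30956889
 -25.12113622]
```

```bash
python3 -m handwheel '[[1,0,0,0.9,0.03,0.02,-0.02],[1,0,0,0.9,0,0,0],[1,0,0,0.9,0,0,0],[1,0.02,-0.02,0.8,0,0,0]]'
python3 to.py .5376 .1866 .2178 -9.3 32
python3 - <<'E'
from h import *
s=cam("wrist"); save(s,"w2.png",k=1.5)
E
```

```text
clock: 10.02
tool_pos: [0.5276, 0.1997, 0.2689]
orientation: [179.0, -30.6, -9.4]
force: [0.1, 0.0, 0.4]
opening: 0.0875
gripper_force: 0.0
toolz [ 0.523 -0.086 -0.848]
turn [ 0.17  0.24 -0.01] shift before turn [-0.63  0.42  2.01] after [-0.68  0.45  1.99]
[0.5276 0.1997 0.2689] [178.98359452 -30.57744356  -9.35666781] [ 25.04295861  11.42863019 -54.82965525  95.37423985 -17.65724161
 -36.31681687]
```

View pics/w2.png

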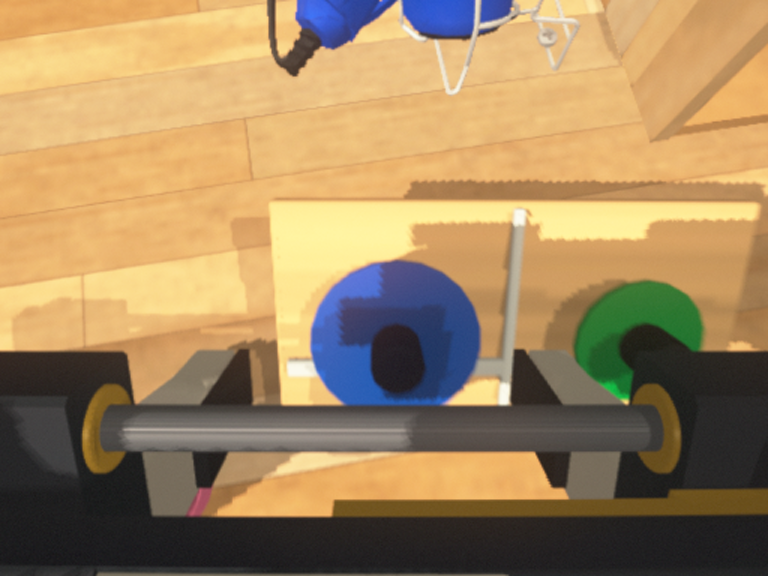

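The arm is at joint 4's limit with this tilt. The view shows the blue lid at (395,340) and its knob at (398,358), well centred between the fingers. I'll grip with the tool tilted only 15°. That lean lies in the plane of the pads, so the grip stays flat.

```bash
python3 to.py .5671 .1817 .296 -9.3 15
```

```text
toolz [ 0.255 -0.042 -0.966]
turn [ 0.18 -2.58 -0.03] shift before turn [ 1.98  0.48 -0.13] after [ 1.87  0.48 -0.66]
[0.5286 0.2002 0.2679] [178.95583739 -30.50567894  -9.35268311] [ 25.03936904  11.60407769 -54.73274243  95.38292421 -17.64142586
 -36.34098583]
```

```bash
python3 -m handwheel '[[1,0.65,0.16,-0.1,0.06,-0.86,-0.01],[1,0.65,0.16,-0.15,0.06,-0.86,-0.01],[1,0.63,0.16,-0.2,0.06,-0.86,-0.01],[1,0,0,0,0,0,0]]'
python3 to.py .5824 .1792 .2380 -9.3 15
```

```text
clock: 10.58
tool_pos: [0.5641, 0.184, 0.3001]
orientation: [178.7, -24.6, -10.0]
force: [0.2, 1.5, 0.5]
opening: 0.0876
gripper_force: 0.0
toolz [ 0.255 -0.042 -0.966]
turn [ 0.27 -1.6  -0.14] shift before turn [-0.35  0.    2.57] after [0.09 0.07 2.59]
[0.5641 0.184  0.3001] [178.65655906 -24.59513463 -10.04504627] [ 36.97951736  12.50583705 -43.4455935   48.03415241 -25.52634593
   0.29153569]
```

```bash
python3 - <<'E'
from h import *
from m import blob,tri
s=cam("wrist"); save(s,"w3.png",k=1.5)
for P in ([.633,.171,.063],[.6254,.1722,.0753]): print(proj(s,P)*1.5)
E
```

```text
Traceback (most recent call last):
  File "m.py", line 16, in <module>
    a,ra=blob(S["scene"],col,*ps); b,rb=blob(S["top"],col,*pt)
                                        ~~~~^^^^^^^^^^^^^^^^^^
  File "m.py", line 7, in blob
    n,l,st,c=cv2.connectedComponentsWithStats(m); i=1+np.argmax(st[1:,4]); m=(l==i).astype(np.uint8)
                                                      ~~~~~~~~~^^^^^^^^^^
ValueError: attempt to get argmax of an empty sequence
```

```bash
sed -i 's/^for n,col,ps,pt in(("blid"/if __name__!="__main__": raise SystemExit\n&/' m.py
# split helper functions out cleanly
python3 - <<'E'
t=open('m.py').read(); i=t.index("def blob"); j=t.index("if __name__"); open('h.py','a').write(t[i:j])
E
python3 -m handwheel '[[1,0.04,0.03,0,0.09,-0.53,-0.04],[1,0.04,0.03,0,0.09,-0.53,-0.05],[1,0,0,0,0.09,-0.53,-0.05],[1,0,0,0,0,0,0]]'
python3 to.py .5824 .1792 .2380 -9.3 15
python3 - <<'E'
from h import *
s=cam("wrist"); save(s,"w3.png",k=1.5); q=proj(s,[.633,.171,.063]); print(q*1.5)
S=cam("scene"); a,r=blob(s,"b",*q,r=60); print(a*1.5,r)
S["c"]; print(tri((s,a),(S,np.array([294.46,156.96]))))
print(onz(s,*a,.063))
E
```

```text
clock: 11.18
tool_pos: [0.566, 0.1798, 0.3005]
orientation: [179.8, -15.2, -9.3]
force: [0.6, -0.6, -0.4]
opening: 0.0877
gripper_force: 0.0
toolz [ 0.255 -0.042 -0.966]
turn [ 0.03 -0.03 -0.  ] shift before turn [-0.02 -0.09  2.58] after [-0.02 -0.08  2.58]
[0.566  0.1798 0.3005] [179.81294874 -15.15136797  -9.31760405] [ 39.3726788   14.3105162  -31.71782539  19.91826028 -35.63423836
  25.87911489]
[373.85622862 305.48462225]
[373.0076903  300.94375652] (195, 156, 109, 90)
(array([0.63476986, 0.17060817, 0.06196441]), np.float64(0.001122389207665037))
[0.6351356  0.17104422 0.063     ]
```

View pics/w3.png

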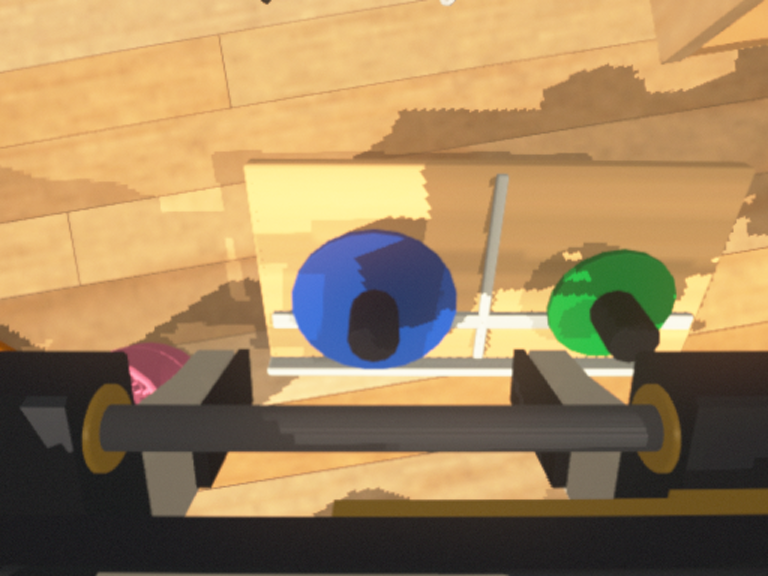

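The blue lid is at (373,300) with its knob at (374,325), centred between the fingers and agreeing with the estimate to about 2 mm. I'm going down to grip.

```bash
python3 -m handwheel '[[1,0.02,-0.03,0.86,0.03,-0.03,0],[1,0.02,-0.03,0.86,0,0,0],[1,0,-0.02,0.86,0,0,0],[1,0,0,0,0,0,0]]'
python3 to.py .583 .1792 .2380 -9.3 15
```

```text
clock: 11.78
tool_pos: [0.5821, 0.178, 0.2361]
orientation: [179.8, -14.7, -9.3]
force: [-1.1, 0.1, 0.1]
opening: 0.0877
gripper_force: 0.0
toolz [ 0.255 -0.042 -0.966]
turn [0.03 0.05 0.  ] shift before turn [ 0.05 -0.05 -0.07] after [ 0.05 -0.05 -0.07]
[0.5821 0.178  0.2361] [179.83825524 -14.7149553   -9.28235961] [ 37.39593104  19.99263495 -35.04661544  24.32543233 -26.95702721
  22.30806416]
```

```bash
python3 -m handwheel '[[1,0.03,-0.04,-0.05,0,0.05,0],[-1,0,0,0,0,0,0],[-1,0,0,0,0,0,0],[-1,0,0,0,0,0,0],[-1,0,0,0,0,0,0]]'
python3 -m handwheel '[[-1,0,0,0,0,0,0],[-1,0,0,0,0,0,0]]'
```

```text
clock: 12.4
tool_pos: [0.5833, 0.18, 0.2398]
orientation: [-179.9, -15.1, -9.3]
force: [-4.0, -0.6, 5.3]
opening: 0.0534
gripper_force: 2.9
clock: 12.65
tool_pos: [0.5834, 0.1801, 0.2397]
orientation: [-179.9, -15.1, -9.3]
force: [-4.7, -0.5, 5.8]
opening: 0.0331
gripper_force: 3.4
```

```bash
python3 -m handwheel '[[-1,0,0,0,0,0,0],[-1,0,0,0,0,0,0],[-1,0,0,0,0,0,0]]'
python3 - <<'E'
from h import *
s=cam("wrist"); save(s,"w4.png",(120,120,400,384),2)
E
```

```text
clock: 13.02
tool_pos: [0.5833, 0.1798, 0.2397]
orientation: [-179.9, -15.1, -9.3]
force: [-2.8, -1.2, 6.3]
opening: 0.0211
gripper_force: 32.0
```

View pics/w4.png

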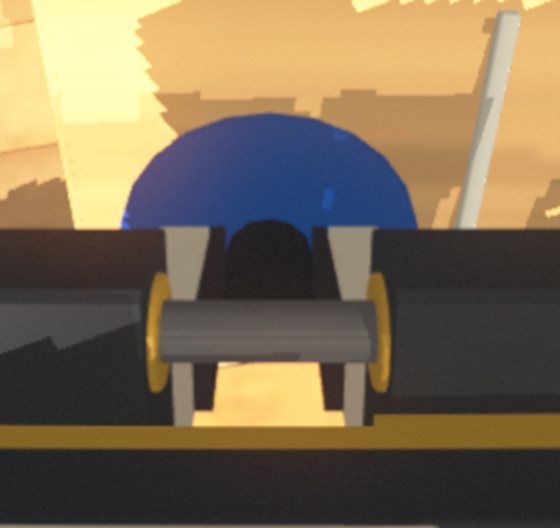

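Gripped: 21 mm opening at 32 N, with the knob in the crop at (270,260). Now I'm lifting along the lid axis, then going back and level to see both pots.

```bash
python3 -m handwheel '[[-1,-0.15,0,-0.48,0,0,0],[-1,-0.15,0,-0.48,0,0,0],[-1,-0.25,0,-0.9,0,0,0],[-1,-0.25,0,-0.9,0,0,0]]'
python3 to.py .40 .19 .38 -9.3 0
```

```text
clock: 13.58
tool_pos: [0.5457, 0.1861, 0.3017]
orientation: [-179.9, -15.1, -9.3]
force: [0.9, 0.3, -1.0]
opening: 0.0211
gripper_force: 31.6
toolz [-0. -0. -1.]
turn [-0.01 -2.52 -0.  ] shift before turn [-4.76  0.78 -4.53] after [-5.78  0.79 -3.13]
[0.5457 0.1861 0.3017] [-179.92390983  -15.10591418   -9.3203242 ] [ 41.26264703  12.7351946  -33.81350319  20.26154207 -35.37492157
  23.66881037]
```

```bash
python3 -m handwheel '[[-1,-0.79,0.13,-0.75,0,-0.4,0],[-1,-0.79,0.13,-0.75,0,-0.4,0],[-1,-0.79,0.13,-0.75,0,-0.4,0],[-1,-0.79,0.13,-0.5,0,-0.4,0],[-1,-0.79,0.13,-0.5,0,-0.4,0]]' | grep tool_pos
python3 -m handwheel '[[-1,-0.79,0.13,-0.4,0,-0.4,0],[-1,-0.5,0,0,0,-0.12,0],[-1,0,0,0,0,0,0]]'
python3 to.py .40 .19 .38 -9.3 -17
python3 - <<'E'
from h import *
s=cam("wrist"); save(s,"w5.png",k=1.5); print(s["c"])
for P in ([.46,.255,.062],[.463,.052,.05]): print(proj(s,P)*1.5)
E
```

```text
tool_pos: [0.4317, 0.1881, 0.3636]
clock: 14.58
tool_pos: [0.3996, 0.1902, 0.3716]
orientation: [-179.9, -0.0, -9.3]
force: [0.1, 0.2, 0.1]
opening: 0.0214
gripper_force: 31.6
toolz [-0.289  0.047 -0.956]
turn [-0.02 -2.84  0.01] shift before turn [ 0.02  0.   -0.34] after [-0.08  0.   -0.33]
[0.3996 0.1902 0.3716] [-1.79888954e+02 -3.47930948e-02 -9.25291849e+00] [ 5.11181768e+01 -4.46530670e-01 -3.00158316e+01 -2.83792572e-02
 -6.03169748e+01  2.96429674e+01]
[0.47461345 0.17774718 0.35073697]
[248.89091158 192.82277059]
[606.25685746 126.85475637]
```

View pics/w5.png

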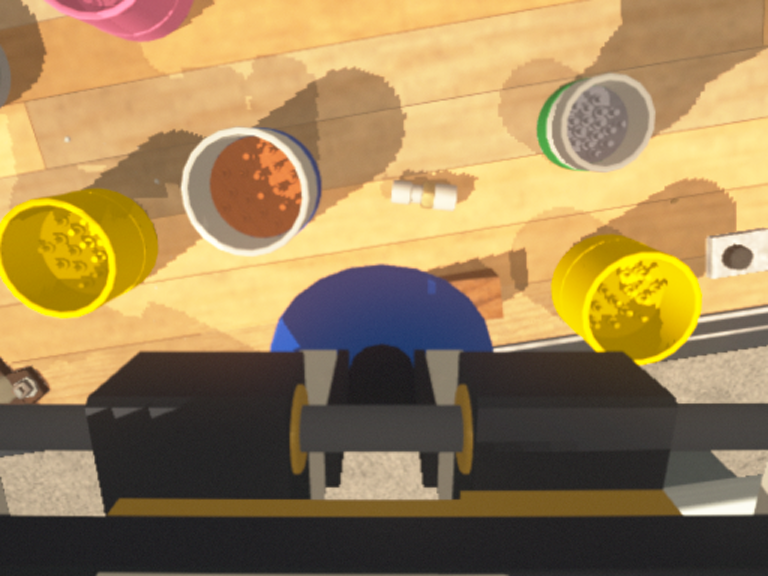

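The view shows the blue pot's rim centred at about (245,191), the green pot's rim at about (606,122), the coupling at (424,194), and the held lid with its far edge at (381,265). Next: the pot centres and the lid's pose in the hand.

```bash
cat > lid.py <<'E'
from h import *
from to import Rt
s=cam("wrist")
def rim(C,rad):
    a=np.linspace(0,2*np.pi,180); return np.array([proj(s,np.array(C)+rad*np.array([np.cos(t),np.sin(t),0])) for t in a])*1.5
for n,px,z,r in(("bpot",(245,191),.062,.036),("gpot",(606,122),.05,.027)):
    C=onz(s,px[0]/1.5,px[1]/1.5,z); q=rim(C,r); print(n,C.round(4),"rim box",q.min(0).round(1),q.max(0).round(1))
E
python3 lid.py
cat > lid2.py <<'E'
from h import *
from to import Rt
Rg=Rt(-9.3,15.1); pg=np.array([.5833,.1798,.2397]); F=np.array([.6345,.171,.063]); n=-Rt(-9.3,32)[:,2]
Ft=Rg.T@(F-pg); nt=Rg.T@n; print("flange top in tool",Ft.round(4),"axis",nt.round(3))
p,R=pose(); s=cam("wrist")
u=np.cross(nt,[0,1,0]); u/=np.linalg.norm(u)
for dz in(0,-.0045): 
  E=[proj(s,p+R@(Ft+dz*nt+.038*(np.cos(t)*u+np.sin(t)*np.array([0,1,0]))))*1.5 for t in np.linspace(0,6.28,60)]
  E=np.array(E); print("pred box",E.min(0).round(1),E.max(0).round(1))
hsv=cv2.cvtColor(s["color"],cv2.COLOR_RGB2HSV); m=cv2.inRange(hsv,(100,120,40),(125,255,255)); m[:170]=0; m[:,:170]=0; m[:,340:]=0
print("seen",np.array(cv2.boundingRect(m))*1.5)
E
python3 lid2.py
```

```text
bpot [0.4618 0.2567 0.062 ] rim box [180.2 123.1] [309.8 254.5]
gpot [0.466  0.0519 0.05  ] rim box [557.8  70.2] [654.3 171.3]
flange top in tool [0.0041 0.0004 0.1841] axis [-0.291 -0.    -0.957]
pred box [270.4 263.5] [492.1 434.3]
pred box [272.7 256.3] [489.7 425.4]
seen [271.5 282.  220.5  84. ]
```

```bash
cat > place.py <<'E'
from h import *
from to import Rt,to
import sys
x,y,z,fx,fz,tilt,yaw=map(float,sys.argv[1:]) # flange-top target; flange top in tool (x,z)
R=Rt(yaw,tilt); P=np.array([x,y,z])-R@np.array([fx,0,fz]); print("TCP",P.round(4)); to(P,R); p,_=pose(); print(p.round(4),get_obs()["joint_pos"].round(1))
E
python3 place.py .4606 .2568 .1265 .0041 .1841 -17 -9.3
```

```text
TCP [0.5098 0.2487 0.3038]
turn [-0.   -2.84  0.  ] shift before turn [ 3.94 -3.02  2.7 ] after [ 4.56 -3.02  1.42]
[0.4004 0.1902 0.3711] [ 51.   -0.3 -30.   -0.  -60.3  29.7]
```

```bash
python3 -m handwheel '[[-1,0.85,-0.6,0.45,0,-0.57,0],[-1,0.85,-0.6,0.45,0,-0.57,0],[-1,0.85,-0.6,0.41,0,-0.57,0],[-1,0.85,-0.6,0.35,0,-0.57,0],[-1,0.85,-0.6,0.3,0,-0.56,0]]' | grep tool_pos
python3 -m handwheel '[[-1,0,0,0,0,0,0]]'
python3 place.py .4606 .2568 .0665 .0041 .1841 -17 -9.3
python3 - <<'E'
from h import *
s=cam("scene"); save(s,"s6.png",(220,100,400,260),4)
E
```

```text
tool_pos: [0.5123, 0.2482, 0.3089]
clock: 15.48
tool_pos: [0.5127, 0.2481, 0.3074]
orientation: [179.9, 17.2, -9.4]
force: [-0.6, -0.3, -0.6]
opening: 0.021
gripper_force: 31.6
TCP [0.5098 0.2487 0.2438]
turn [ 0.01  0.03 -0.02] shift before turn [ 0.64 -0.01  2.47] after [ 0.63 -0.01  2.47]
[0.5127 0.2481 0.3074] [ 40.2  20.2  -9.  -13.6 -72.7  45.7]
```

View pics/s6.png

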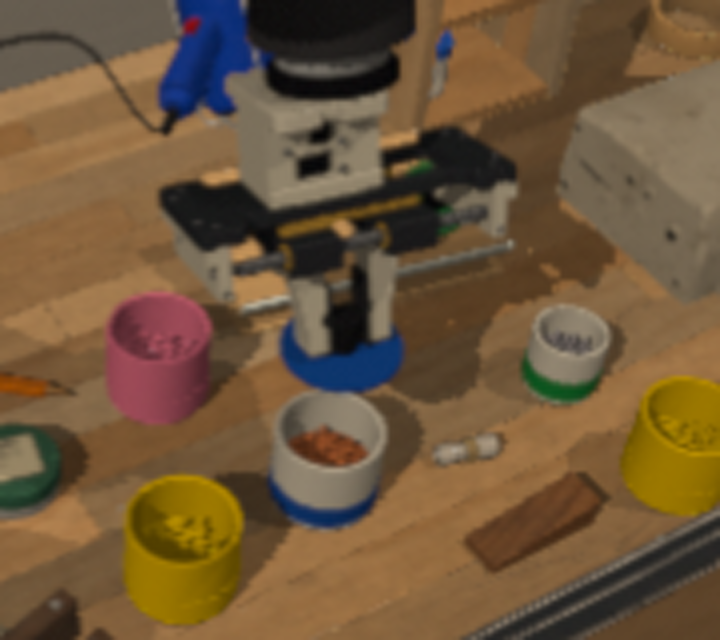

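The held lid, at (343,352), looks level above the blue pot, whose rim is at (329,440). I'll check the alignment in this view before lowering.

```bash
python3 - <<'E'
from h import *
s=cam("scene"); a,r=blob(s,"b",306,188,r=22); print(a,r)
p,R=pose(); F=p+R@np.array([.0041,0,.1841]); print("F pred",F.round(4),proj(s,F), onz(s,*a,F[2]-.001).round(4), "axis",(R@np.array([-.291,0,-.957])).round(3))
a=np.linspace(0,6.28,90)
def box(C,r): q=np.array([proj(s,np.array(C)+r*np.array([np.cos(t),np.sin(t),0])) for t in a]); return q.min(0).round(1),q.max(0).round(1)
print("rim pred",box([.4606,.2568,.062],.036)," flange pred",box(F-[0,0,.002],.038))
h=cv2.cvtColor(s["color"],cv2.COLOR_RGB2HSV); m=cv2.inRange(h,(0,0,60),(180,75,255)); k=m[190:235,280:325]
print("rim seen box",cv2.boundingRect(np.where(m*0+1,m,0)[195:232,284:320]))
for y in(207,210,213): print(y,(np.nonzero(m[y,280:325])[0]+280)[[0,-1]])
E
```

```text
[305.47188264 188.56968215] (291, 181, 30, 17)
F pred [0.4618 0.2557 0.1321] [305.20907146 186.33577825] [0.4559 0.2588 0.1311] axis [0.003 0.    1.   ]
rim pred (array([288.5, 196. ]), array([316.5, 216.8]))  flange pred (array([289.6, 176.2]), array([320.7, 198.2]))
rim seen box (2, 0, 32, 37)
207 [289 316]
210 [289 315]
213 [288 315]
```

```bash
python3 -m handwheel '[[-1,0.16,0,0.62,0,0.03,0],[-1,0.16,0,0.62,0,0,0],[-1,0.12,0,0.47,0,0,0],[-1,0.07,0,0.25,0,0,0],[-1,0,0,0,0,0,0]]'
python3 place.py .4606 .2568 .0665 .0041 .1841 -17 -9.3
```

```text
clock: 16.2
tool_pos: [0.5088, 0.2484, 0.2593]
orientation: [-180.0, 16.9, -9.3]
force: [0.3, -0.3, -0.8]
opening: 0.0211
gripper_force: 31.6
TCP [0.5098 0.2487 0.2438]
turn [-0.   -0.02  0.  ] shift before turn [ 0.22 -0.02  0.58] after [ 0.22 -0.02  0.58]
[0.5088 0.2484 0.2593] [ 40.5  22.7 -12.2 -14.  -66.8  47. ]
```

```bash
python3 -m handwheel '[[-1,0.07,0,0.2,0,0,0],[-1,0.07,0,0.2,0,0,0],[-1,0.06,-0.01,0.16,0,0,0],[-1,0,0,0,0,0,0]]'
python3 place.py .4606 .2568 .0665 .0041 .1841 -17 -9.3
```

```text
clock: 16.7
tool_pos: [0.5096, 0.2485, 0.2445]
orientation: [-180.0, 16.9, -9.3]
force: [1.1, -0.5, -0.7]
opening: 0.0217
gripper_force: 31.6
TCP [0.5098 0.2487 0.2438]
turn [-0.01 -0.02 -0.  ] shift before turn [ 0.01 -0.01  0.03] after [ 0.01 -0.01  0.03]
[0.5096 0.2485 0.2445] [ 40.5  23.7 -12.8 -14.2 -65.2  47.5]
```

```bash
python3 -m handwheel '[[-1,0.02,0,0.08,0,0,0],[-1,0,0,0,0,0,0]]'
python3 -m handwheel '[[-1,0.02,0,0.08,0,0,0],[-1,0,0,0,0,0,0]]'
```

```text
clock: 16.95
tool_pos: [0.5096, 0.2486, 0.2428]
orientation: [-179.9, 16.9, -9.3]
force: [-0.5, 0.2, -0.7]
opening: 0.0216
gripper_force: 31.6
clock: 17.2
tool_pos: [0.5094, 0.2486, 0.2407]
orientation: [-179.9, 16.9, -9.3]
force: [-0.2, 0.8, -0.8]
opening: 0.0211
gripper_force: 31.6
```

```bash
python3 -m handwheel '[[-1,0.02,0,0.08,0,0,0],[-1,0,0,0,0,0,0]]'|grep -e pos -e ^force
python3 -m handwheel '[[-1,0.02,0,0.08,0,0,0],[-1,0,0,0,0,0,0]]'|grep -e pos -e ^force
python3 - <<'E'
from h import *
s=cam("scene"); save(s,"s7.png",(255,140,355,240),6)
E
```

```text
tool_pos: [0.5095, 0.2487, 0.2394]
force: [-0.5, -1.4, 5.6]
tool_pos: [0.5095, 0.2487, 0.2394]
force: [-4.7, -1.5, 21.1]
```

View pics/s7.png

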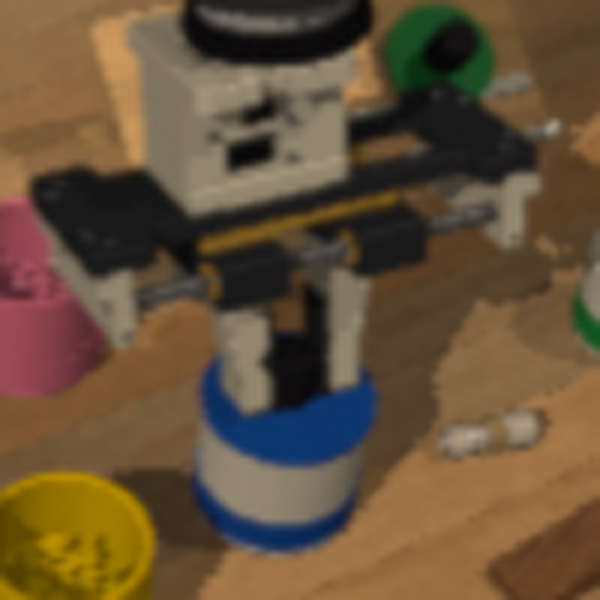

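The blue lid is seated, with its flange at (287,400) flush on the pot and 21 N at contact. Releasing and backing out along the lid axis.

```bash
python3 -m handwheel '[[0,-0.02,0,-0.07,0,0,0],[0,0,0,0,0,0,0],[0,0,0,0,0,0,0],[0,0,0,0,0,0,0]]'
python3 -m handwheel '[[0.4,-0.06,0,-0.2,0,0,0],[0.4,-0.15,0,-0.5,0,0,0],[1,-0.25,0,-0.9,0,0,0],[1,-0.25,0,-0.9,0,0,0],[1,-0.25,0,-0.9,0,0,0]]'
python3 - <<'E'
from h import *
from to import Rt,to
n=-Rt(-9.3,32)[:,2]; R=Rt(-9.3,15); F=np.array([.6155,.0635,.063]); K=F+.0145*n; P=K-.1684*R[:,2]; print("grasp",P.round(4))
Q=P-.065*R[:,2]; print("pre",Q.round(4)); to(Q,R); print(get_obs()["joint_pos"].round(1))
s=cam("scene"); save(s,"s8.png",(255,140,355,240),6)
a,r=blob(s,"g",328,149); print("glid scene",a,r); a,r=blob(s,"b",302,206,r=24); print("bl",a,r,onz(s,*a,.055).round(4))
E
```

```text
clock: 18.25
tool_pos: [0.5098, 0.249, 0.2394]
orientation: [-179.9, 16.8, -9.2]
force: [0.3, 0.8, 8.3]
opening: 0.0431
gripper_force: 4.1
clock: 18.88
tool_pos: [0.5109, 0.2482, 0.3282]
orientation: [-179.9, 16.8, -9.3]
force: [-0.2, -0.5, -0.2]
opening: 0.0847
gripper_force: 0.0
grasp [0.5649 0.0718 0.238 ]
pre [0.5483 0.0745 0.3007]
turn [-0.01  5.31 -0.  ] shift before turn [2.8  6.61 0.29] after [2.23 6.61 1.73]
[ 40.4  18.8  -8.1 -13.3 -74.6  45.1]
glid scene [320.33333333 147.5       ] (320, 146, 2, 4)
bl [302.82186235 206.08299595] (289, 196, 29, 21) [0.4653 0.2519 0.055 ]
```

```bash
python3 -m handwheel '[[1,0.36,0.94,-0.05,0,0.76,0],[1,0.36,0.94,0,0,0.76,0],[1,0.36,0.94,0.1,0,0.76,0],[1,0.36,0.94,0.15,0,0.76,0],[1,0.36,0.95,0.2,0,0.76,0]]' |grep -A1 pos
python3 -m handwheel '[[1,0.36,0.95,0.25,0,0.76,0],[1,0.36,0.95,0.25,0,0.75,0],[1,0,0,0,0,0,0]]'
cat > g.py <<'E'
from h import *
from to import Rt,to
n=-Rt(-9.3,32)[:,2]; R=Rt(-9.3,15)
s=cam("wrist"); S=cam("scene"); q=proj(s,[.6155,.0635,.063]); a,r=blob(s,"g",*q,r=60); print("pred",q,"seen",a,r)
b=np.array([327.96,149.29]); X,e=tri((s,a),(S,b)); print("tri",X.round(4),e, "onz",onz(s,*a,.063).round(4))
F=np.array([.6155,.0635,.063])
to(F+.0145*n-.1684*R[:,2],R); print(pose()[0].round(4),get_obs()["joint_pos"].round(1))
a=np.linspace(0,6.28,90)
def box(C,r): q=np.array([proj(S,np.array(C)+r*np.array([np.cos(t),np.sin(t),0])) for t in a]); return q.min(0).round(1),(q.max(0)-q.min(0)).round(1)
print("flange seated pred",box([.4606,.2568,.0645],.038),"seen",blob(S,"b",302,206,r=24)[1])
E
python3 g.py
```

```text
tool_pos: [0.5357, 0.1242, 0.3112]
orientation: [-179.9, -6.1, -9.3]
clock: 19.92
tool_pos: [0.5462, 0.0732, 0.3005]
orientation: [180.0, -15.0, -9.4]
force: [0.7, 0.2, -0.2]
opening: 0.0879
gripper_force: 0.0
pred [250.78533826 199.08248267] seen [229.93401839 193.94267171] (209, 164, 45, 66)
tri [0.6164 0.0717 0.0681] 0.014278521893045586 onz [0.6214 0.0772 0.063 ]
turn [-0.01  0.   -0.01] shift before turn [0.03 0.01 2.64] after [0.03 0.01 2.64]
[0.5473 0.0749 0.3014] [ 30.8  10.3 -36.2  17.7 -33.1  35.9]
flange seated pred (array([287.8, 194.8]), array([29.6, 22. ])) seen (289, 196, 29, 21)
```

```bash
python3 - <<'E'
from h import *
s=cam("wrist"); q=proj(s,[.6155,.0635,.063])
h=cv2.cvtColor(s["color"],cv2.COLOR_RGB2HSV); m=cv2.inRange(h,(45,90,15),(90,255,255)); k=np.zeros_like(m); cv2.circle(k,(251,199),60,255,-1); m&=k
m=cv2.morphologyEx(m,cv2.MORPH_OPEN,np.ones((3,3)))
print(cv2.boundingRect(m),(m>0).sum())
for y in range(160,236,8):
    x=np.nonzero(m[y])[0]; print(y,x[[0,-1]] if len(x) else None,end=" ")
# predicted flange ellipse
from to import Rt
Rl=Rt(-9.3,32); F=np.array([.6155,.0635,.063])
E=np.array([proj(s,F+.029*(Rl[:,0]*np.cos(t)+Rl[:,1]*np.sin(t))) for t in np.linspace(0,6.28,90)]); print("\npred",E.min(0),E.max(0))
E
```

```text
(213, 166, 82, 65) 2955
160 None 168 [236 246] 176 [223 284] 184 [217 290] 192 [214 294] 200 [213 294] 208 [214 293] 216 [218 290] 224 [226 282] 232 None 
pred [212.28554264 163.46185877] [295.8533618  232.68262825]
```

The green lid matches the prediction to under 1 mm. Down and grip.

```bash
python3 -m handwheel '[[1,0.01,0,0.85,0,0,0],[1,0.01,0,0.85,0,0,0],[1,0.01,0,0.84,0,0,0],[0,0,0,0,0,0,0],[0,0,0,0,0,0,0]]'
python3 -m handwheel '[[-0.3,0,0,0,0,0,0],[-1,0,0,0,0,0,0],[-1,0,0,0,0,0,0],[-1,0,0,0,0,0,0],[-1,0,0,0,0,0,0]]'
python3 -m handwheel '[[-1,0,0,0,0,0,0]]'
```

```text
clock: 20.7
tool_pos: [0.5646, 0.0728, 0.2404]
orientation: [-179.9, -15.0, -9.3]
force: [0.5, 0.4, 1.0]
opening: 0.0728
gripper_force: 0.0
clock: 21.32
tool_pos: [0.5642, 0.0721, 0.2397]
orientation: [-179.9, -15.0, -9.3]
force: [-0.1, -0.1, 0.2]
opening: 0.0231
gripper_force: 0.1
clock: 21.45
tool_pos: [0.5642, 0.0721, 0.2397]
orientation: [-179.9, -15.0, -9.3]
force: [-1.8, -0.4, 1.2]
opening: 0.0213
gripper_force: 30.0
```

```bash
python3 -m handwheel '[[-1,-0.15,0,-0.48,0,0,0],[-1,-0.15,0,-0.48,0,0,0],[-1,-0.25,0,-0.9,0,0,0],[-1,-0.25,0,-0.9,0,0,0],[-1,0,0,0,0,0,0]]'
python3 - <<'E'
from h import *
from to import Rt
Rg=Rt(-9.3,15); print((Rg.T@(np.array([.6155,.0635,.063])-np.array([.5642,.0721,.2397]))).round(4))
E
python3 place.py .4655 .052 .12 .004 .185 -17 -9.3
```

```text
clock: 22.08
tool_pos: [0.527, 0.0786, 0.3035]
orientation: [-179.8, -15.2, -9.3]
force: [0.5, 0.1, -0.1]
opening: 0.0211
gripper_force: 30.1
[0.0045 0.0002 0.1841]
TCP [0.5151 0.0439 0.2981]
turn [-0.04 -5.36  0.01] shift before turn [-0.29  1.45  0.14] after [-0.17  1.45  0.28]
[0.527  0.0786 0.3035] [ 32.4   8.3 -38.7  18.4 -32.8  33.6]
```

```bash
python3 -m handwheel '[[-1,-0.04,0.24,0,-0.01,-0.9,0],[-1,-0.04,0.24,0,0,-0.9,0],[-1,-0.04,0.24,0.05,-0.01,-0.9,0],[-1,-0.04,0.24,0.05,0,-0.9,0],[-1,-0.04,0.24,0.05,-0.01,-0.9,0]]'|grep pos
python3 -m handwheel '[[-1,-0.04,0.25,0.05,-0.01,-0.86,0],[-1,0,0,0,0,0,0],[-1,0,0,0,0,0,0]]'
python3 place.py .4655 .052 .0725 .0045 .1841 -17 -9.3
cat > al.py <<'E'
from h import *
import sys
s=cam("scene"); a=np.linspace(0,6.28,90); p,R=pose(); F=p+R@np.array([.0045,0,.1841])
def box(C,r): q=np.array([proj(s,np.array(C)+r*np.array([np.cos(t),np.sin(t),0])) for t in a]); return q.min(0).round(1),q.max(0).round(1)
print("F",F.round(4),"axis",(R@np.array([-.291,0,-.957])).round(3)); b=box(F-[0,0,.002],.029); print("flange pred",b, "rim pred",box([.4655,.052,.05],.027))
h=cv2.cvtColor(s["color"],cv2.COLOR_RGB2HSV); c=proj(s,F).astype(int)
k=np.zeros(h.shape[:2],np.uint8); cv2.circle(k,tuple(map(int,c)),18,255,-1); m=cv2.inRange(h,(45,90,15),(90,255,255))&k
x,y,w,hh=cv2.boundingRect(m); print("green seen",x,y,x+w,y+hh)
c=proj(s,[.4655,.052,.05]).astype(int); m=cv2.inRange(h,(0,0,60),(180,75,255))
for v in range(c[1]-10,c[1]+11,3): 
    xs=np.nonzero(m[v,c[0]-17:c[0]+18])[0]+c[0]-17; print(v,xs[[0,-1]] if len(xs) else None,end=" ")
E
python3 al.py
```

```text
tool_pos: [0.5176, 0.0493, 0.2968]
clock: 23.08
tool_pos: [0.5154, 0.0434, 0.2958]
orientation: [179.8, 17.1, -9.4]
force: [-0.4, 0.8, -0.7]
opening: 0.0215
gripper_force: 30.1
TCP [0.5144 0.044  0.2499]
turn [ 0.03  0.01 -0.01] shift before turn [ 0.5  -0.02  1.77] after [ 0.49 -0.02  1.77]
[0.5154 0.0434 0.2958] [ 22.7  17.1 -17.2  -9.3 -70.6  62.2]
F [0.4661 0.051  0.1186] axis [0.003 0.003 1.   ]
flange pred (array([356.4, 156.8]), array([378.1, 171.2])) rim pred (array([352.4, 175.4]), array([371.7, 188.8]))
green seen 357 161 379 171
171 None 174 None 177 [356 365] 180 [354 370] 183 [353 371] 186 [352 371] 189 [352 370]
```

```bash
python3 -m handwheel '[[-1,0.17,-0.01,0.6,0.03,0,0],[-1,0.17,-0.01,0.6,0,0,0],[-1,0.15,0,0.55,0,0,0],[-1,0,0,0,0,0,0]]'|grep -e pos -e ^force
python3 -m handwheel '[[-1,0.06,0,0.2,0,0,0],[-1,0.06,0,0.2,0,0,0],[-1,0.06,0,0.2,0,0,0],[-1,0,0,0,0,0,0]]'|grep -e pos -e ^force
python3 place.py .4655 .052 .0545 .0045 .1841 -17 -9.3
```

```text
tool_pos: [0.5138, 0.0439, 0.2489]
force: [1.2, -0.8, -1.0]
tool_pos: [0.5141, 0.044, 0.2346]
force: [0.7, 1.1, 0.4]
TCP [0.5144 0.044  0.2319]
turn [ 0.    0.03 -0.01] shift before turn [ 0.04 -0.    0.1 ] after [ 0.04 -0.    0.1 ]
[0.5141 0.044  0.2346] [ 22.7  21.3 -20.5 -10.1 -63.3  63.7]
```

```bash
for i in 1 2; do python3 -m handwheel '[[-1,0.02,0,0.08,0,0,0],[-1,0,0,0,0,0,0]]'|grep -e pos -e ^force; done
python3 -m handwheel '[[-1,0.01,0,0.05,0,0,0],[-1,0,0,0,0,0,0]]'|grep -e pos -e ^force
```

```text
tool_pos: [0.5141, 0.0441, 0.2329]
force: [0.4, -0.2, -0.3]
tool_pos: [0.5139, 0.0441, 0.2307]
force: [0.8, 0.3, -0.4]
tool_pos: [0.5138, 0.0441, 0.2295]
force: [-0.5, -0.7, -0.8]
```

```bash
python3 -m handwheel '[[-1,0.02,0,0.06,0,0,0],[-1,0,0,0,0,0,0]]'|grep -e pos -e ^force
python3 -m handwheel '[[-1,0.02,0,0.06,0,0,0],[-1,0,0,0,0,0,0]]'|grep -e pos -e ^force
python3 al.py
```

```text
tool_pos: [0.5139, 0.0441, 0.2279]
force: [-0.3, -0.5, -0.5]
tool_pos: [0.5139, 0.0441, 0.2276]
force: [-2.5, 0.2, 12.7]
F [0.4646 0.0522 0.0504] axis [ 0.004 -0.001  1.   ]
flange pred (array([351.7, 175.5]), array([372.5, 190. ])) rim pred (array([352.4, 175.4]), array([371.7, 188.8]))
green seen 351 180 373 201
171 [353 374] 174 [354 373] 177 [354 373] 180 [354 372] 183 [357 360] 186 [352 354] 189 [352 370]
```

Contact came at the same 4 mm offset as the blue lid, so the green lid is seated. Releasing and withdrawing.

```bash
python3 -m handwheel '[[-1,0.01,0,0.04,0,0,0],[0,-0.03,0,-0.1,0,0,0],[0,0,0,0,0,0,0],[0,0,0,0,0,0,0],[0,0,0,0,0,0,0]]'
python3 -m handwheel '[[0,-0.06,0,-0.2,0,0,0],[0,-0.15,0,-0.5,0,0,0],[0,-0.25,0,-0.9,0,0,0],[0,-0.25,0,-0.9,0,0,0],[0,-0.25,0,-0.9,0,0,0]]'
python3 -m handwheel '[[0,0.8,0,-0.9,0,0,0],[0,0.8,0,-0.9,0,0,0],[0,0.8,0,-0.9,0,0,0],[0,0.8,0,-0.9,0,0,0],[0,0.8,0,-0.9,0,0,0]]'
cat > chk.py <<'E'
from h import *
from to import Rt
a=np.linspace(0,6.28,120)
for name in("scene","top"):
  s=cam(name); h=cv2.cvtColor(s["color"],cv2.COLOR_RGB2HSV)
  for n,C,z,r,lo,hi in(("b",[.4606,.2568],.0665,.038,(100,110,20),(125,255,255)),("g",[.4655,.052],.0545,.029,(45,90,15),(90,255,255))):
    q=np.array([proj(s,[C[0]+r*np.cos(t),C[1]+r*np.sin(t),z]) for t in a]); c=q.mean(0); k=np.zeros(h.shape[:2],np.uint8)
    cv2.circle(k,tuple(map(int,c.round())),int(np.ptp(q[:,0])/2+3),255,-1); m=cv2.inRange(h,lo,hi)&k
    nn,l,st,_=cv2.connectedComponentsWithStats(m); i=1+np.argmax(st[1:,4]); x,y,w,hh=st[i,:4]
    # knob centroid: dark pixels inside
    kb=cv2.inRange(h,(0,0,0),(180,255,45))&k; M=cv2.moments(kb,True)
    # dark-knob pixel compare with knob axis
    P0=proj(s,[*C,z]);P1=proj(s,[*C,z+.026])
    print(name,n,"pred",q.min(0).round(1),q.max(0).round(1),"seen",x,y,x+w,y+hh,"knob",(round(M["m10"]/max(M["m00"],1),1),round(M["m01"]/max(M["m00"],1),1)),"pred",((P0+P1)/2).round(1))
E
python3 chk.py
```

```text
clock: 26.05
tool_pos: [0.5138, 0.0441, 0.2277]
orientation: [180.0, 17.2, -9.4]
force: [0.3, 0.3, 0.6]
opening: 0.0437
gripper_force: 0.1
clock: 26.68
tool_pos: [0.516, 0.0437, 0.3181]
orientation: [-180.0, 17.1, -9.3]
force: [-0.6, 0.3, 0.9]
opening: 0.0436
gripper_force: 0.0
clock: 27.3
tool_pos: [0.6436, 0.0225, 0.396]
orientation: [-180.0, 17.1, -9.3]
force: [0.2, -0.1, -0.7]
opening: 0.0438
gripper_force: 0.0
scene b pred [287.8 194.3] [317.5 216.2] seen 289 196 318 217 knob (303.3, 201.6) pred [303.1 201.5]
scene g pred [352.  173.7] [372.8 188.2] seen 353 175 373 190 knob (363.3, 177.8) pred [363.3 177.4]
top b pred [276.6 193.2] [306.7 223.2] seen 278 194 308 224 knob (292.7, 207.9) pred [292.  207.7]
top g pred [360.1 196.6] [382.8 219.2] seen 358 198 384 221 knob (373.5, 207.7) pred [372.9 207.4]
```

Both cameras match the seated, level predictions to within 1 px or so (about 2 px at the green lid's edge in the top view), for flanges and knobs. The robot is clear, so I'm handing in.

```bash
python3 -c "
from plant import *
print(close_job())"
```

```text
the job is handed in; nothing more can be done
None
```

I put the blue lid on the blue-banded pot and the green lid on the green-banded pot and handed the job in at about 27 s; both cameras agree with the lids being seated and level, and I commanded no contact with the pots' neighbours, the coupling, the wedge or the tin.

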